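# Assemble a bird feeder: perch spool on, seed flask pressed into its sprung cradle

### The arm

A 7-joint arm with a two-finger parallel gripper is mounted at the origin on the work surface. World frame = base frame: x ahead of the robot, y to its left, z up, the work surface at z = 0. Lengths are in m, angles in rad, forces in N, time in s.
With the tool pointing down it reaches from about 0.425 to 0.925 m from the base axis. Payload 6.8 kg.
Tool frame: the origin (TCP) lies midway between the tips of the shut fingers; the grasp point (between the pads) lies 19 mm behind it; z points along the fingers, y is the line along which they close (so a half turn about z gives the same grasp; the last joint's range is limited). The gripper opens to 85 mm and grips with 20 to 120 N. Pads are 22 mm wide; open, the fingers measure 114 mm over their backs; the gripper's body (76 mm by 85 mm) begins 54 mm behind the grasp point. The pads swing forward as they close: fully open they stand 13 mm farther back than shut.
Start: joints at [1.134, 0.477, 0.022, 1.555, -0.011, 1.109, -0.083], TCP at [0.218, -0.639, 0.231] pointing down, gripper open.
Joint ranges: [-2.96, 2.96], [-0.34, 2.1], [-1.41, 1.46], [0.24, 2.44], [-1.37, 4.51], [0.17, 1.92], [-2.96, 2.96]. Speed limits (rad/s): [2.39, 2.39, 3.14, 3.14, 3.14, 3.14, 3.14].

### API

Orientations are given as a rotation vector (axis times angle).
In Python, from bench import get_obs, grab_frame, camera_params, r gives the robot as it stands.
- The arm moves only by the shell command python3 -m jog 'ROWS' [FORCE]. ROWS is JSON, a list of rows, each an object of numbers: "rx", "ry", "rz": the turn, a rotation vector about the world's x, y, z scaled (see below); "x", "y", "z": the shift along the world's x, y, z scaled (see below); "jaw": the opening, from -1 (shut) to 1 (fully open). In form: [{"rx": .., "ry": .., "rz": .., "x": .., "y": .., "z": .., "jaw": ..}, ...]. A call has 1 to 8 rows; each row shifts and turns the commanded pose from where the row before left it; what a row does not reach is not made up. The controller multiplies each number of a shift by 60 mm and each number of a turn by 10 degrees. A row lasts 1/8 s, in which the tool goes at most 62.5 mm and 10.7 degrees, less where a joint would pass 70% of its speed; a pose out of reach is approached as far as the arm can. A call with a number of a shift or a turn outside -1 to 1 is refused whole. A call with a gripper value outside its range is refused whole. The fingers move at their own pace and stop on an object; FORCE is the grip in N (left out, the last holds). Time passes only in rows, so rows that do not move let the fingers close. It gives the time, the measured TCP pose, the force, the opening and the grip force at its end, in the units of the state.
- get_obs(): the state, without advancing time (a new reading comes with each control period).
- grab_frame(name): name is "side" or "top" or "wrist"; returns the picture (384x512x3 uint8, red, green, blue); there is no depth.
- camera_params(name): a dict with "fx", "fy", "cx", "cy" (pixels), "R" (3x3) and "t" (3): a world point X has camera coordinates R X + t. Camera axes: x right, y down, z forward; pixel columns grow to the right and rows downward; lengths in m; the calibration is good to about 2 mm. A picture is of the moment at which its call begins: read the wrist's pose just before it. camera_params takes no time and is no camera call; for the wrist camera it gives the pose at the moment of the call.
- r.hand_in(): hands the job in; it is judged then, once.
The state is a dict: "clock": time; "joints": joint angles; "qvel": joint speeds; "tau": joint torques, N m; "tcp_pos": TCP position; "orientation": TCP orientation; "contact_force": force on the tool from outside, world axes, zero at the start; "moment": the same for the moment, N m; "grip_width": finger opening in m; "gripper_force": force on a finger pad.
Only numpy, scipy, OpenCV 4.12 (cv2) and the standard library are available. Lean on these libraries where they do the work, as an engineer would, in place of code of your own. Each camera call takes 0.05 s, during which the arm holds its last target. There are 200 camera calls.

### The job

Put the bird feeder together: first slip the wooden perch spool over the upright dowel so that it stands fully down on the board, and let go of it; then set the round white flask upright in the sprung ring, press it down until the ring has gone fully down, and finish while still holding the flask pressed down there, so that a classmate can pin it. Leave the small feeder house, the glue bottle and the scissors where they are.

Things in the scene. Friction and masses are not known exactly. Their poses are not given: they have to be found in the camera images.
- feeder_base: Plywood feeder board, fixed to the table, 170 (its x) x 310 (its y) x 18 mm thick, with a rim 8 mm wide and 12 mm high along its edges. Origin at the centre of its underside on the table, z up. The dowel stands at +85 mm along its y, the sprung ring at -80 mm along its y, both at its x = 0.
- spindle_foot (a point): Foot of the upright wooden dowel, on its axis at the board's top face (18 mm above the table). The dowel is 12 mm in diameter and 70 mm tall, with its top 8 mm tapered to 6 mm.
- spindle_tip (a point): Tip of the same dowel, on its axis, 70 mm above the board's top face (88 mm above the table).
- cradle_seat (a point): Centre of the top face of the sprung steel ring; it moves with the ring, 74 mm above the table at rest and 54 mm when fully down. The ring is 80 mm outside and 56 mm inside diameter, 8 mm thick, over a coil spring; three 6 mm guide pins 48 mm from its axis rise 82 mm above the table.
- cradle_ring (a joint): How far the ring is pressed down, in m: 0 at rest (up), 0.020 fully down on its stop. The spring pushes up with 5 N at rest and 15 N when fully down and returns the ring when let go; the weight of the flask alone does not move it.
- spool: Bare wooden perch spool, standing on its end, 50 mm tall: flanges 56 mm in diameter (lower 10 mm thick, upper 12 mm), waist 34 mm in diameter, through bore 16 mm in diameter. Origin at the centre of its underside, z up along the bore. About 70 g.
- flask: Closed white round flask standing on its flat foot (37 mm). Round body 76 mm in diameter, centre 33 mm above the origin; straight neck 30 mm in diameter from 68 to 112 mm above the origin; cork (24 mm) up to 120 mm. Origin at the centre of the underside, z up along the neck. Seated, its origin is about 7 mm below cradle_seat. 140 to 260 g.
- small_feeder: Bystander: little plywood feeder house with a pitched roof, 130 x 140 x 125 mm. Origin at the centre of its underside.
- glue_bottle: Bystander: white glue bottle with an orange cap, 52 mm in diameter, 130 mm tall. Origin at the centre of its underside.
- scissors: Bystander: scissors with blue handles lying flat, about 150 mm long, 8 mm thick. Origin near the middle, under the blades; x points to the blade tips.
There are look-alikes about, which are no part of the job. Leave any pink or turquoise look-alike of the flask alone. There is more than one size of the spool; the one meant has the size given above.

How it is judged:
By the outcome, as a careful person would: the job done as asked, in the order asked, and still so for the second after the job is handed in, while the arm keeps its last pose, push and grip.
It also fails if it takes over 61 s, if anything falls off the work surface, if the arm or the gripper's body presses on something with over 40 N, if the wrist force passes 120 N, or if a joint passes its speed limit or range.

## Working session

There is one attempt and no reset: what is moved stays moved. The work goes in short steps, Python scripts to look and compute and a shell command to move; the robot and the scene stay as the last step left them, time stands still between calls to the robot, and variables do not carry over. Pictures are saved under pics/ and viewed, at most 10 in all, crops included, and the job is handed in when it is done.

```bash
mkdir -p pics; ls; python3 - <<'E'
from bench import *
import cv2,numpy as np
o=get_obs();print(o)
for n in ["side","top"]:
    im=grab_frame(n);cv2.imwrite(f"pics/{n}0.png",im[:,:,::-1]);p=camera_params(n);print(n,{k:np.round(v,3).tolist() for k,v in p.items()})
E
```

```text
pics
{'clock': 0.0, 'joints': array([ 1.13385528,  0.47780147,  0.02232563,  1.55646499, -0.01149457,
        1.10927866, -0.08307918]), 'qvel': array([-0.00033222,  0.00071437, -0.00020378, -0.00163429,  0.00029878,
       -0.00028372,  0.00041174]), 'tau': array([-4.57132901e-04, -5.96451974e+01,  1.60766412e+00, -2.81197840e+01,
        1.24962896e-02,  9.34459706e-03, -4.86027986e-06]), 'tcp_pos': array([ 0.21778958, -0.63827242,  0.2303188 ]), 'orientation': array([-3.09745927e+00, -5.14016495e-01,  6.75387526e-04]), 'contact_force': array([ 1.06627481,  0.01552155, -0.84636745]), 'moment': array([ 0.01710239, -0.02601985, -0.00625409]), 'gripper_force': 0.0, 'grip_width': 0.08511621726091997}
side {'fx': 418.316, 'fy': 418.316, 'cx': 257.44, 'cy': 197.466, 'R': [[-0.836, -0.549, -0.001], [-0.357, 0.545, -0.758], [0.417, -0.633, -0.652]], 't': [0.455, 0.252, 1.077]}
top {'fx': 497.244, 'fy': 497.244, 'cx': 251.847, 'cy': 184.401, 'R': [[-0.02, -1.0, -0.006], [-0.997, 0.02, -0.073], [0.073, 0.005, -0.997]], 't': [0.003, 0.556, 1.373]}
```

View pics/side0.png

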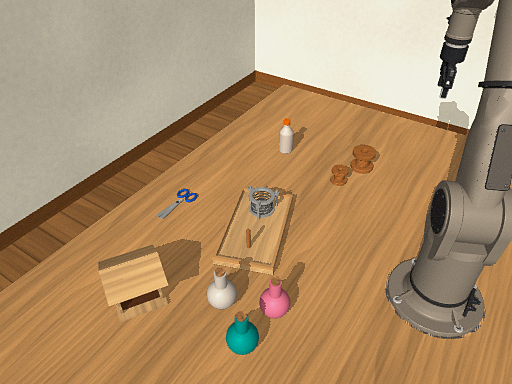

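View pics/top0.png

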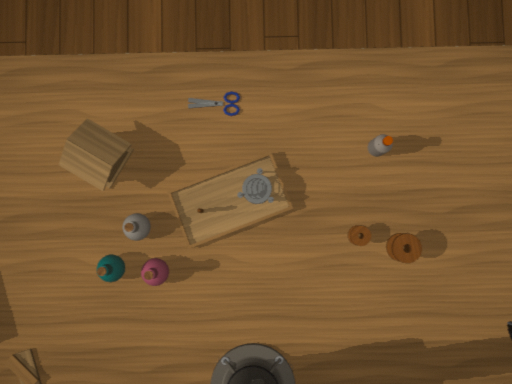

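Side view: spools at (340,175) and (364,158), white flask (222,290), pink (275,300), turquoise (242,335), dowel (249,238), ring (262,200). Top view: spools at (360,235) and (406,248), white flask (137,227), dowel (201,210), ring (257,188). 

Candidates for the spool are top (360,235), small, and (406,248), large. For the flask: white (137,227), pink (155,271) and turquoise (111,268); the glue bottle (381,145) is also white. I'll measure the spools and check the choice in a close crop.

```bash
cat > h.py <<'E'
from bench import *
import cv2,numpy as np
def ray(p,uv):
    R=np.array(p["R"]);t=np.array(p["t"])
    d=R.T@np.array([(uv[0]-p["cx"])/p["fx"],(uv[1]-p["cy"])/p["fy"],1]);return -R.T@t,d
def onz(p,uv,z):
    c,d=ray(p,uv);return c+d*(z-c[2])/d[2]
def proj(p,X):
    c=np.array(p["R"])@X+np.array(p["t"]);return np.array([p["fx"]*c[0]/c[2]+p["cx"],p["fy"]*c[1]/c[2]+p["cy"]])
def two(p1,a,p2,b):
    c1,d1=ray(p1,a);c2,d2=ray(p2,b)
    s=np.linalg.lstsq(np.array([d1,-d2]).T,c2-c1,rcond=None)[0]
    A=c1+s[0]*d1;B=c2+s[1]*d2;return (A+B)/2,np.linalg.norm(A-B)
E
python3 - <<'E'
from h import *
t=cv2.imread("pics/top0.png");s=cv2.imread("pics/side0.png");P=camera_params("top");S=camera_params("side")
hsv=cv2.cvtColor(t,cv2.COLOR_BGR2HSV)
print("hsv spool",hsv[235,352],hsv[248,396],"table",hsv[280,380],"flask",hsv[230,140])
def comps(m,lo):
    n,l,st,c=cv2.connectedComponentsWithStats(m.astype(np.uint8))
    for i in range(1,n):
        if st[i,4]>lo: print(st[i].tolist(),np.round(c[i],1))
m=np.zeros(t.shape[:2],bool);m[215:275,335:435]=True
print("spools top");comps(m&(hsv[...,1]>175)&(hsv[...,0]<13)&(hsv[...,2]>60),40)
print("white top");comps((hsv[...,1]<50)&(hsv[...,2]>110),60)
a=cv2.resize(t[200:280,320:440],None,fx=5,fy=5,interpolation=cv2.INTER_CUBIC)
b=cv2.resize(t[145:255,100:300],None,fx=4,fy=4,interpolation=cv2.INTER_CUBIC)[:, :800]
c=cv2.resize(s[180:280,205:305],None,fx=4,fy=4,interpolation=cv2.INTER_CUBIC)
d=cv2.resize(s[130:200,310:400],None,fx=5,fy=5,interpolation=cv2.INTER_CUBIC)
cv2.imwrite("pics/b.png",b)
h=np.zeros((400,1050,3),np.uint8);h[:400,:600]=a;h[:350,600:1050]=d;cv2.imwrite("pics/a.png",cv2.resize(h,(800,305)))
for uv in [(201,210)]: print("dowel tip",onz(P,uv,.088))
print("dowel tip2",two(P,(201,210),S,(248,230)))
for uv in [(257,188)]: print("ring",onz(P,uv,.074))
print("small",onz(P,(360,235),.05),"large",onz(P,(406,248),.05))
E
```

```text
hsv spool [ 14 194 117] [ 14 192 110] table [ 16 148 131] flask [17 38 95]
spools top
white top
[373, 136, 12, 16, 106] [378.4 144.1]
[124, 230, 14, 9, 67] [130.9 234.3]
dowel tip [0.48510641 0.12740754 0.088     ]
dowel tip2 (array([0.48735134, 0.12965152, 0.07855988]), np.float64(0.004709798215195241))
ring [ 0.54154012 -0.0226068   0.074     ]
small [ 0.4094365  -0.29988723  0.05      ] large [ 0.37191251 -0.42312232  0.05      ]
```

View pics/a.png

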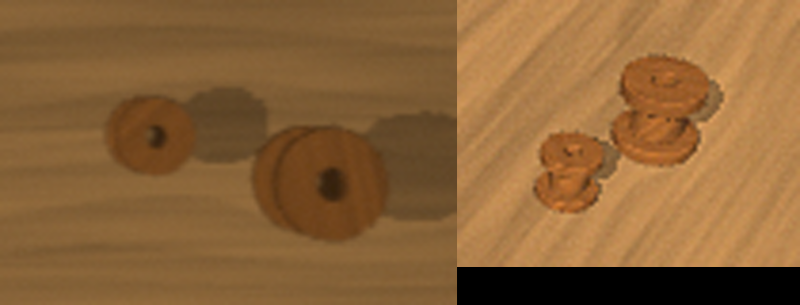

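View pics/b.png

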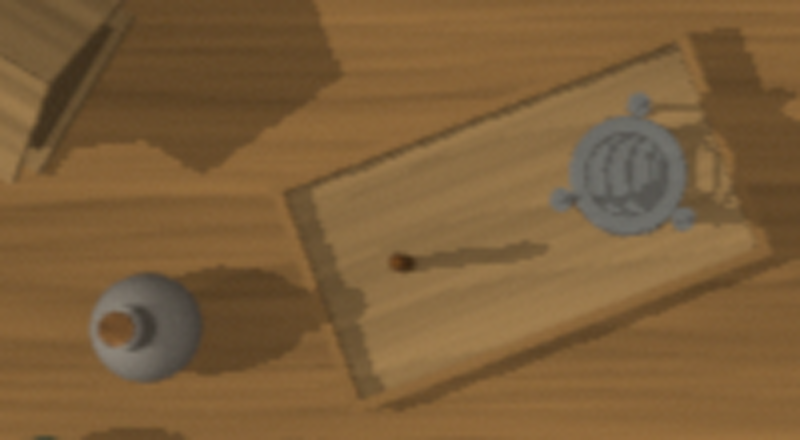

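The crop shows the small spool's top flange is about 20.5 px (56 mm) and the large one's about 30 px (82 mm), so I choose the small one at top (361,236). The white flask's body is at (136.5,227), the ring at (257,189) and the dowel tip at (200,210.5). I'll approach the spool.

```bash
python3 -m jog '[{"x":0.4,"y":0.75},{"x":0.4,"y":0.75},{"x":0.4,"y":0.75},{"x":0.4,"y":0.75},{"x":0.4,"y":0.75},{"x":0.4,"y":0.75},{"x":0.5,"y":0.75},{"x":0}]'; python3 - <<'E'
from h import *
P=camera_params("top");S=camera_params("side")
print("spool",onz(P,(361.2,236),.05),"flask body",onz(P,(136.5,226.8),.033),"cork",onz(P,(129,227),.12),"ring",onz(P,(256.8,188.8),.074),"tip",onz(P,(200,210.5),.088))
o=get_obs();print(o["joints"].round(3),o["tcp_pos"].round(4),o["orientation"].round(3))
W=camera_params("wrist");im=grab_frame("wrist");cv2.imwrite("pics/w1.png",im[:,:,::-1])
print({k:np.round(v,3).tolist() for k,v in W.items()}, proj(W,np.array([.41,-.30,.05])))
E
```

```text
spool [ 0.40666926 -0.30304541  0.05      ] flask body [0.44365391 0.31220084 0.033     ] cork [0.44415853 0.31092561 0.12      ] ring [ 0.53939416 -0.02202389  0.074     ] tip [0.48383339 0.13008172 0.088     ]
[ 1.134  0.478  0.022  1.556 -0.011  1.109 -0.083] [ 0.2178 -0.6384  0.2304] [-3.098e+00 -5.140e-01  1.000e-03]
{'fx': 345.847, 'fy': 345.847, 'cx': 256.093, 'cy': 192.632, 'R': [[0.323, -0.946, -0.003], [-0.898, -0.307, 0.314], [-0.298, -0.099, -0.949]], 't': [-0.674, -0.04, 0.381]} [-113.91553013 -239.1269728 ]validation failed for argument at $[0]...
```

View pics/w1.png

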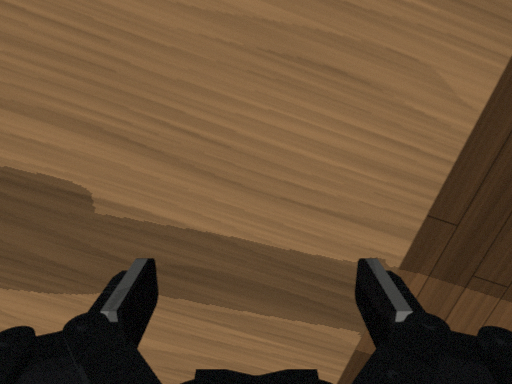

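The arm didn't move: every row needs all seven keys. The wrist view shows bare table, with the finger tips at about (130,290) and (385,290).

```bash
python3 -m jog '[{"rx":0,"ry":0,"rz":0,"x":0.4,"y":0.75,"z":0,"jaw":1},{"rx":0,"ry":0,"rz":0,"x":0.4,"y":0.75,"z":0,"jaw":1},{"rx":0,"ry":0,"rz":0,"x":0.4,"y":0.75,"z":0,"jaw":1},{"rx":0,"ry":0,"rz":0,"x":0.4,"y":0.75,"z":0,"jaw":1},{"rx":0,"ry":0,"rz":0,"x":0.4,"y":0.75,"z":0,"jaw":1},{"rx":0,"ry":0,"rz":0,"x":0.4,"y":0.75,"z":0,"jaw":1},{"rx":0,"ry":0,"rz":0,"x":0.4,"y":0.75,"z":0,"jaw":1},{"rx":0,"ry":0,"rz":0,"x":0,"y":0,"z":0,"jaw":1}]'; python3 - <<'E'
from h import *
o=get_obs();print(o["joints"].round(3),o["tcp_pos"].round(4),o["orientation"].round(3))
W=camera_params("wrist");im=grab_frame("wrist");cv2.imwrite("pics/w2.png",im[:,:,::-1])
print(proj(W,np.array([.407,-.303,.05])))
E
```

```text
clock: 1.15
tcp_pos: [0.3882, -0.3198, 0.2314]
orientation: [-3.096, -0.526, -0.001]
contact_force: [-0.4, -0.9, -1.2]
grip_width: 0.0855
gripper_force: 0.0
[ 0.692  0.201 -0.144  1.951  0.032  0.992 -0.701] [ 0.3882 -0.3198  0.2314] [-3.096e+00 -5.260e-01 -1.000e-03]
[246.00453714 143.18189559]
```

View pics/w2.png

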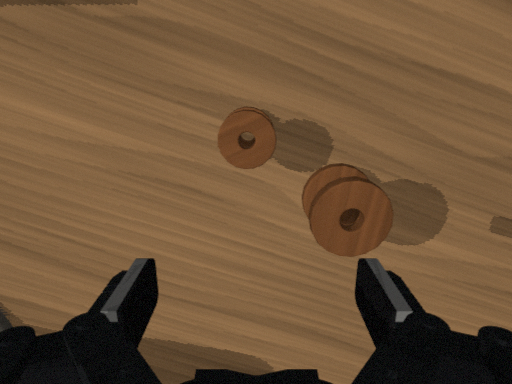

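The spool is at wrist (247,139), 58 px across, and the large one at (350,215). I'll compute the offset.

```bash
python3 - <<'E'
from h import *
W=camera_params("wrist");o=get_obs()
im=cv2.imread("pics/w2.png");p=onz(W,(247,139),.05);h=onz(W,(247,140),.05);print(p,h)
g=p-o["tcp_pos"];print("units",(p[:2]-o["tcp_pos"][:2])/.06,(0.020-o["tcp_pos"][2])/.06)
print("flange dia",np.linalg.norm(onz(W,(218,139),.05)-onz(W,(276,139),.05)), "large pos",onz(W,(350,217),.075))
E
```

```text
[ 0.40957096 -0.30536149  0.05      ] [ 0.40868007 -0.30566098  0.05      ]
units [0.37994233 0.28225359] -3.5219208267398154
flange dia 0.0543631085184091 large pos [ 0.37612161 -0.41840535  0.075     ]
```

```bash
python3 -m jog '[{"rx":0,"ry":0,"rz":0,"x":0.34,"y":0.26,"z":-0.6,"jaw":1},{"rx":0,"ry":0,"rz":0,"x":0,"y":0,"z":-0.9,"jaw":1},{"rx":0,"ry":0,"rz":0,"x":0,"y":0,"z":-0.9,"jaw":1},{"rx":0,"ry":0,"rz":0,"x":0,"y":0,"z":-0.7,"jaw":1},{"rx":0,"ry":0,"rz":0,"x":0,"y":0,"z":-0.4,"jaw":1},{"rx":0,"ry":0,"rz":0,"x":0,"y":0,"z":0,"jaw":1}]'
python3 - <<'E'
from h import *
im=grab_frame("wrist");cv2.imwrite("pics/w3.png",im[:,:,::-1])
E
```

```text
clock: 1.95
tcp_pos: [0.4042, -0.3088, 0.0195]
orientation: [-3.098, -0.511, 0.006]
contact_force: [-0.9, -0.3, -0.1]
grip_width: 0.0852
gripper_force: 0.0
```

View pics/w3.png

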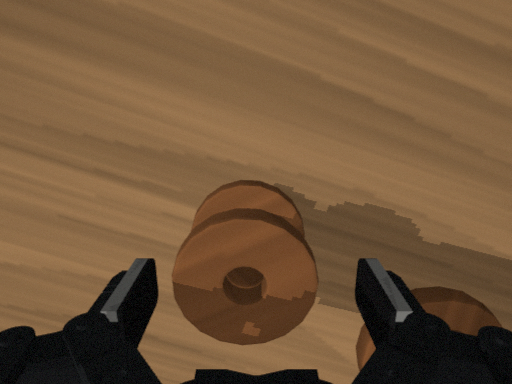

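The spool's bore is at (244,286), between the fingers and slightly left of the midline x=256.

```bash
python3 - <<'E'
from h import *
W=camera_params("wrist");o=get_obs()
p=onz(W,(244,285),.05);print(p,o["tcp_pos"],(p-o["tcp_pos"])[:2]/.06, proj(W,o["tcp_pos"]+[0,0,.03]))
E
```

```text
[ 0.41057514 -0.30287519  0.05      ] [ 0.40538444 -0.30922528  0.0208723 ] [0.08651175 0.10583492] [255.50841544 302.06593578]
```

```bash
python3 -m jog '[{"rx":0,"ry":0,"rz":0,"x":0.08,"y":0.1,"z":0,"jaw":1},{"rx":0,"ry":0,"rz":0,"x":0,"y":0,"z":0,"jaw":1},{"rx":0,"ry":0,"rz":0,"x":0,"y":0,"z":0,"jaw":-1},{"rx":0,"ry":0,"rz":0,"x":0,"y":0,"z":0,"jaw":-1},{"rx":0,"ry":0,"rz":0,"x":0,"y":0,"z":0,"jaw":-1},{"rx":0,"ry":0,"rz":0,"x":0,"y":0,"z":0,"jaw":-1},{"rx":0,"ry":0,"rz":0,"x":0,"y":0,"z":0,"jaw":-1},{"rx":0,"ry":0,"rz":0,"x":0,"y":0,"z":0,"jaw":-1}]' 40
```

```text
clock: 3.0
tcp_pos: [0.4114, -0.3025, 0.0222]
orientation: [3.099, 0.514, 0.001]
contact_force: [-1.9, 0.3, 8.3]
grip_width: 0.0548
gripper_force: 40.5
```

```bash
python3 -m jog '[{"rx":0,"ry":0,"rz":0,"x":0,"y":0,"z":0.5,"jaw":-1},{"rx":0,"ry":0,"rz":0,"x":0,"y":0,"z":0.9,"jaw":-1},{"rx":0,"ry":0,"rz":0,"x":0.3,"y":0.2,"z":0.9,"jaw":-1},{"rx":0,"ry":0,"rz":0,"x":0.3,"y":0.9,"z":0.2,"jaw":-1},{"rx":0,"ry":0,"rz":0,"x":0,"y":0.95,"z":0,"jaw":-1},{"rx":0,"ry":0,"rz":0,"x":0,"y":0.95,"z":0,"jaw":-1},{"rx":0,"ry":0,"rz":0,"x":0,"y":0.95,"z":0,"jaw":-1},{"rx":0,"ry":0,"rz":0,"x":0,"y":0.95,"z":0,"jaw":-1}]'
python3 -m jog '[{"rx":0,"ry":0,"rz":0,"x":0,"y":0.9,"z":0,"jaw":-1},{"rx":0,"ry":0,"rz":0,"x":0,"y":0.6,"z":0,"jaw":-1},{"rx":0,"ry":0,"rz":0,"x":0,"y":0.4,"z":0,"jaw":-1},{"rx":0,"ry":0,"rz":0,"x":0,"y":0,"z":0,"jaw":-1}]'
python3 - <<'E'
from h import *
o=get_obs();print(o["joints"].round(3),o["tcp_pos"].round(4))
W=camera_params("wrist");im=grab_frame("wrist");cv2.imwrite("pics/w4.png",im[:,:,::-1])
print(proj(W,np.array([.484,.13,.088])),proj(W,np.array([.484,.13,.018])))
E
```

```text
clock: 4.0
tcp_pos: [0.4468, -0.0067, 0.1715]
orientation: [3.099, 0.513, 0.001]
contact_force: [0.7, 0.5, -0.6]
grip_width: 0.0542
gripper_force: 42.5
clock: 4.5
tcp_pos: [0.4469, 0.1075, 0.1714]
orientation: [-3.098, -0.52, -0.0]
contact_force: [-1.3, -0.5, -1.0]
grip_width: 0.0546
gripper_force: 42.5
[-0.006  0.227 -0.413  2.091  0.121  0.844 -1.727] [0.4469 0.1075 0.1714]
[242.06857337 140.55059561] [245.38014951 126.45579493]
```

View pics/w4.png

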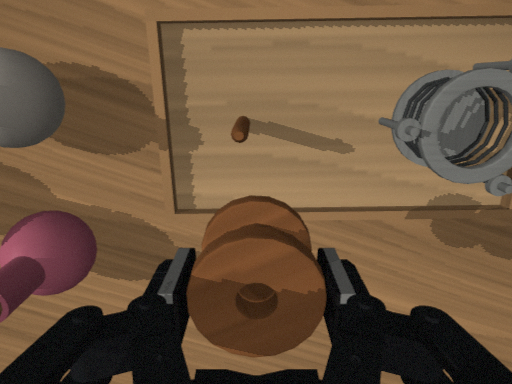

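The dowel tip is at (239,135) and its foot at (243,121). The held spool's bore is at (257,298), and the ring is at the right edge.

```bash
python3 - <<'E'
from h import *
W=camera_params("wrist");o=get_obs();T=o["tcp_pos"]
im=cv2.imread("pics/w4.png");g=cv2.cvtColor(im,cv2.COLOR_BGR2HSV)
c=im[105:155,215:270];m=((g[105:155,215:270,0]<13)&(g[105:155,215:270,1]>140)).astype(np.uint8)
ys,xs=np.nonzero(m);print("dowel mask",xs.min()+215,xs.max()+215,ys.min()+105,ys.max()+105,len(xs))
for uv,z in [((239,136),.088),((242.5,120),.018)]: print(onz(W,uv,z))
b=onz(W,(257,298),T[2]+.028);print("bore",b,b-T)
d=onz(W,(239,136),.088);print("units from bore",(d-b)[:2]/.06, "from tcp",(d-T)[:2]/.06)
S=camera_params("side");im=grab_frame("side");im2=grab_frame("top")
cv2.imwrite("pics/s4.png",im[:,:,::-1]);cv2.imwrite("pics/t4.png",im2[:,:,::-1])
cv2.imwrite("pics/w4c.png",np.hstack([cv2.resize(cv2.imread("pics/w4.png")[95:165,205:275],(420,420),interpolation=cv2.INTER_CUBIC)]))
E
```

```text
dowel mask 231 248 117 141 117
[0.48623822 0.13103337 0.088     ]
[0.48834342 0.13213806 0.018     ]
bore [0.44744701 0.10550392 0.19923469] [ 0.00058452 -0.0003906   0.028     ]
units from bore [0.64652015 0.42549082] from tcp [0.65626222 0.41898077]
```

View pics/w4c.png

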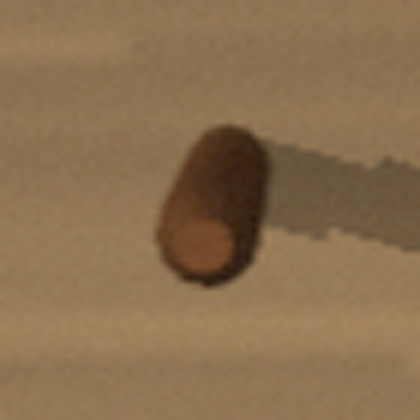

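The tip face centre is at (238.8,136), which is world (0.486,0.131). I'll move the spool over it.

```bash
python3 -m jog '[{"rx":0,"ry":0,"rz":0,"x":0.65,"y":0.42,"z":0,"jaw":-1},{"rx":0,"ry":0,"rz":0,"x":0,"y":0,"z":-0.5,"jaw":-1},{"rx":0,"ry":0,"rz":0,"x":0,"y":0,"z":-0.4,"jaw":-1},{"rx":0,"ry":0,"rz":0,"x":0,"y":0,"z":0,"jaw":-1},{"rx":0,"ry":0,"rz":0,"x":0,"y":0,"z":0,"jaw":-1}]'
python3 - <<'E'
from h import *
T=[]
for i in range(6):
    W=camera_params("wrist");im=grab_frame("wrist");T.append(get_obs()["tcp_pos"])
print(np.mean(T,0),np.std(T,0));cv2.imwrite("pics/w5.png",im[:,:,::-1])
b=onz(W,(257,298),T[-1][2]+.028);print(b,"tip expected at",proj(W,np.array([.4862,.131,.088])))
h=np.vstack([im[240:350,190:330]]);cv2.imwrite("pics/w5c.png",cv2.resize(h,(700,550),interpolation=cv2.INTER_CUBIC)[:,:,::-1])
E
```

```text
clock: 5.28
tcp_pos: [0.4867, 0.1303, 0.118]
orientation: [3.099, 0.512, 0.001]
contact_force: [0.1, -0.1, -0.6]
grip_width: 0.0545
gripper_force: 42.5
[0.48682774 0.13085605 0.1182788 ] [0.00016108 0.00013575 0.00017077]
[0.48707594 0.13052388 0.14597342] tip expected at [255.48215143 235.29705086]
```

View pics/w5c.png

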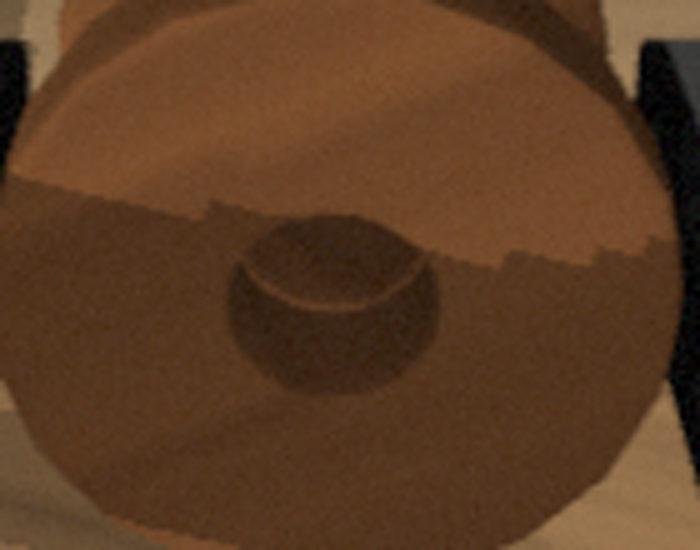

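The bore is at wrist (257,301), within about 1 mm of the dowel axis. I'll lower it gently.

```bash
python3 -m jog '[{"rx":0,"ry":0,"rz":0,"x":0,"y":0,"z":-0.2,"jaw":-1},{"rx":0,"ry":0,"rz":0,"x":0,"y":0,"z":-0.15,"jaw":-1},{"rx":0,"ry":0,"rz":0,"x":0,"y":0,"z":-0.15,"jaw":-1},{"rx":0,"ry":0,"rz":0,"x":0,"y":0,"z":0,"jaw":-1}]'
```

```text
clock: 6.08
tcp_pos: [0.4861, 0.1316, 0.0864]
orientation: [-3.098, -0.515, 0.001]
contact_force: [2.3, 3.4, -2.5]
grip_width: 0.0545
gripper_force: 42.7
```

It's on the dowel (24 mm engaged) with a light side contact. I'll shift about 1 mm in +x and +y and go on down.

```bash
python3 -m jog '[{"rx":0,"ry":0,"rz":0,"x":0.02,"y":0.03,"z":-0.15,"jaw":-1},{"rx":0,"ry":0,"rz":0,"x":0,"y":0,"z":-0.2,"jaw":-1},{"rx":0,"ry":0,"rz":0,"x":0,"y":0,"z":-0.2,"jaw":-1},{"rx":0,"ry":0,"rz":0,"x":0,"y":0,"z":-0.15,"jaw":-1},{"rx":0,"ry":0,"rz":0,"x":0,"y":0,"z":0,"jaw":-1}]'
```

```text
clock: 6.7
tcp_pos: [0.4868, 0.1326, 0.0444]
orientation: [3.099, 0.514, -0.003]
contact_force: [-0.1, 0.3, -0.8]
grip_width: 0.0547
gripper_force: 42.8
```

```bash
python3 -m jog '[{"rx":0,"ry":0,"rz":0,"x":0,"y":0,"z":-0.07,"jaw":-1},{"rx":0,"ry":0,"rz":0,"x":0,"y":0,"z":0,"jaw":-1},{"rx":0,"ry":0,"rz":0,"x":0,"y":0,"z":-0.03,"jaw":-1},{"rx":0,"ry":0,"rz":0,"x":0,"y":0,"z":0,"jaw":-1}]'
```

```text
clock: 7.2
tcp_pos: [0.4876, 0.1328, 0.0402]
orientation: [3.099, 0.514, 0.001]
contact_force: [-2.2, -1.3, 8.1]
grip_width: 0.0547
gripper_force: 43.4
```

```bash
python3 -m jog '[{"rx":0,"ry":0,"rz":0,"x":0,"y":0,"z":0,"jaw":1},{"rx":0,"ry":0,"rz":0,"x":0,"y":0,"z":0,"jaw":1},{"rx":0,"ry":0,"rz":0,"x":0,"y":0,"z":0,"jaw":1},{"rx":0,"ry":0,"rz":0,"x":0,"y":0,"z":0,"jaw":1},{"rx":0,"ry":0,"rz":0,"x":0,"y":0,"z":0.5,"jaw":1},{"rx":0,"ry":0,"rz":0,"x":0,"y":0,"z":0.9,"jaw":1},{"rx":0,"ry":0,"rz":0,"x":0,"y":0,"z":0.9,"jaw":1},{"rx":0,"ry":0,"rz":0,"x":-0.4,"y":0,"z":0.4,"jaw":1}]'
python3 -m jog '[{"rx":0,"ry":0,"rz":0,"x":-0.4,"y":0.9,"z":0,"jaw":1},{"rx":0,"ry":0,"rz":0,"x":-0.3,"y":0.9,"z":0,"jaw":1},{"rx":0,"ry":0,"rz":0,"x":0,"y":0.4,"z":0,"jaw":1},{"rx":0,"ry":0,"rz":0,"x":0,"y":0,"z":0,"jaw":1}]'
python3 - <<'E'
from h import *
o=get_obs();print(o["joints"].round(3),o["tcp_pos"].round(4))
W=camera_params("wrist");im=grab_frame("wrist");cv2.imwrite("pics/w6.png",im[:,:,::-1])
print(proj(W,np.array([.444,.311,.12])),proj(W,np.array([.444,.312,.033])))
E
```

```text
clock: 8.2
tcp_pos: [0.4656, 0.1334, 0.2045]
orientation: [-3.098, -0.512, -0.009]
contact_force: [0.7, -0.3, -0.3]
grip_width: 0.0854
gripper_force: 0.0
clock: 8.7
tcp_pos: [0.4207, 0.2668, 0.2014]
orientation: [-3.097, -0.52, -0.0]
contact_force: [0.6, -0.5, 0.6]
grip_width: 0.0855
gripper_force: 0.0
[-0.248  0.263 -0.513  1.975  0.158  0.942 -2.078] [0.4207 0.2668 0.2014]
[203.92160516 150.11957834] [216.99557313 130.58947716]
```

View pics/w6.png

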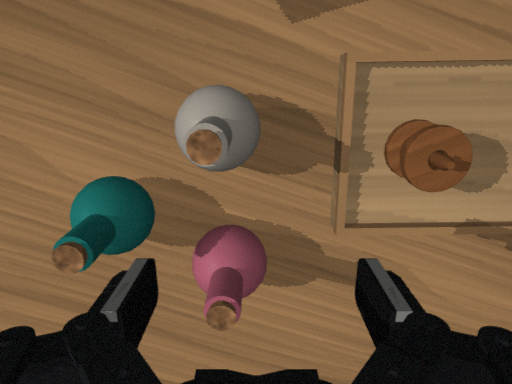

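The spool stands on the dowel at (432,158). The white flask's cork is at (204,148) and its body at (218,128). That was my 11th picture, one over the limit of 10, so I'll work from numbers only from here.

```bash
python3 - <<'E'
from h import *
T=get_obs()["tcp_pos"]; W=camera_params("wrist")
c=onz(W,(204,148),.12);b=onz(W,(218,128),.033);print("white",c,b)
pk=onz(W,(222,317),.12);tq=onz(W,(69,258),.12);print("pink",pk,"turq",tq)
R,_=cv2.Rodrigues(get_obs()["orientation"])
for q in (pk,tq): print("rel tool x,y",((q-c)@R)[:2])
# ellipse check of white body, cork by colour
im=cv2.imread("pics/w6.png");h=cv2.cvtColor(im,cv2.COLOR_BGR2HSV)[70:185,160:275]
m=(h[...,1]<60).astype(np.uint8);k=cv2.findContours(m,0,1)[0];k=max(k,key=cv2.contourArea);print(np.add(cv2.minEnclosingCircle(k)[0],(160,70)),cv2.minEnclosingCircle(k)[1])
print("spool top",onz(W,(437,158),.068))
print("units",(c-T)[:2]/.06,T)
E
```

```text
white [0.44592701 0.30929306 0.12      ] [0.4469958 0.3096624 0.033    ]
pink [0.32370294 0.25932504 0.12      ] turq [0.33659274 0.37948043 0.12      ]
rel tool x,y [-0.1318225   0.00763874]
rel tool x,y [-0.08067005 -0.10184592]
[217.20158005 127.33596802] 43.438385009765625
spool top [0.48723519 0.13244247 0.068     ]
units [0.41361349 0.7389733 ] [0.4211102  0.26495466 0.20110784]
```

```bash
python3 -m jog '[{"rx":0,"ry":0,"rz":0,"x":0.41,"y":0.74,"z":0,"jaw":1},{"rx":0,"ry":0,"rz":0,"x":0,"y":0,"z":0,"jaw":1},{"rx":0,"ry":0,"rz":0,"x":0,"y":0,"z":-0.6,"jaw":1},{"rx":0,"ry":0,"rz":0,"x":0,"y":0,"z":-0.8,"jaw":1},{"rx":0,"ry":0,"rz":0,"x":0,"y":0,"z":-0.7,"jaw":1},{"rx":0,"ry":0,"rz":0,"x":0,"y":0,"z":0,"jaw":1}]'
python3 - <<'E'
from h import *
print(get_obs()["tcp_pos"])
W=camera_params("wrist");im=cv2.cvtColor(grab_frame("wrist"),cv2.COLOR_RGB2HSV);cv2.imwrite("pics/w7.png",cv2.cvtColor(im,cv2.COLOR_HSV2BGR))
print("expect cork",proj(W,np.array([.446,.3095,.12])))
s=im[150:384,160:350];m=((s[...,1]>110)&(s[...,0]<16)&(s[...,2]>70)).astype(np.uint8)
n,l,st,c=cv2.connectedComponentsWithStats(m)
for i in range(1,n):
    if st[i,4]>150: print(st[i],c[i]+[160,150])
E
```

```text
clock: 9.5
tcp_pos: [0.4442, 0.3055, 0.0727]
orientation: [3.096, 0.511, -0.01]
contact_force: [-0.2, 0.1, -0.1]
grip_width: 0.0855
gripper_force: 0.0
[0.44424883 0.30553903 0.07267367]
expect cork [246.24595254 327.49788683]
[    0     0   190   234 15969] [258.47992986 278.71951907]
```

```bash
python3 -m jog '[{"rx":0,"ry":0,"rz":0,"x":0.03,"y":0.06,"z":0,"jaw":1},{"rx":0,"ry":0,"rz":0,"x":0,"y":0,"z":0,"jaw":-1},{"rx":0,"ry":0,"rz":0,"x":0,"y":0,"z":0,"jaw":-1},{"rx":0,"ry":0,"rz":0,"x":0,"y":0,"z":0,"jaw":-1},{"rx":0,"ry":0,"rz":0,"x":0,"y":0,"z":0,"jaw":-1},{"rx":0,"ry":0,"rz":0,"x":0,"y":0,"z":0,"jaw":-1},{"rx":0,"ry":0,"rz":0,"x":0,"y":0,"z":0,"jaw":-1},{"rx":0,"ry":0,"rz":0,"x":0,"y":0,"z":0,"jaw":-1}]' 90
```

```text
clock: 10.55
tcp_pos: [0.4482, 0.313, 0.076]
orientation: [-3.099, -0.514, -0.002]
contact_force: [-0.0, -1.6, 5.7]
grip_width: 0.0275
gripper_force: 88.4
```

```bash
python3 -m jog '[{"rx":0,"ry":0,"rz":0,"x":0,"y":0,"z":0.4,"jaw":-1},{"rx":0,"ry":0,"rz":0,"x":0,"y":0,"z":0.9,"jaw":-1},{"rx":0,"ry":0,"rz":0,"x":0,"y":-0.2,"z":0.9,"jaw":-1},{"rx":0,"ry":0,"rz":0,"x":0.1,"y":-0.8,"z":0,"jaw":-1},{"rx":0,"ry":0,"rz":0,"x":0.1,"y":-0.8,"z":0,"jaw":-1},{"rx":0,"ry":0,"rz":0,"x":0.1,"y":-0.8,"z":0,"jaw":-1},{"rx":0,"ry":0,"rz":0,"x":0.1,"y":-0.8,"z":0,"jaw":-1},{"rx":0,"ry":0,"rz":0,"x":0,"y":-0.8,"z":0,"jaw":-1}]'
python3 -m jog '[{"rx":0,"ry":0,"rz":0,"x":0,"y":-0.8,"z":0,"jaw":-1},{"rx":0,"ry":0,"rz":0,"x":0,"y":-0.6,"z":0,"jaw":-1},{"rx":0,"ry":0,"rz":0,"x":0,"y":-0.3,"z":0,"jaw":-1},{"rx":0,"ry":0,"rz":0,"x":0,"y":0,"z":0,"jaw":-1}]'
python3 - <<'E'
from h import *
o=get_obs();print(o["joints"].round(3),o["tcp_pos"].round(4))
W=camera_params("wrist");im=grab_frame("wrist");cv2.imwrite("pics/w8.png",im[:,:,::-1])
e=proj(W,np.array([.5395,-.023,.074]));print("expected ring",e)
h=cv2.cvtColor(im,cv2.COLOR_RGB2HSV);m=((h[...,1]<70)).astype(np.uint8)
n,l,st,c=cv2.connectedComponentsWithStats(m)
for i in range(1,n):
    if st[i,4]>100: print(st[i],c[i].round(1))
E
```

```text
clock: 11.55
tcp_pos: [0.4715, 0.059, 0.207]
orientation: [3.099, 0.514, -0.001]
contact_force: [0.0, -0.2, -2.4]
grip_width: 0.028
gripper_force: 89.1
clock: 12.05
tcp_pos: [0.4711, -0.0426, 0.2069]
orientation: [3.1, 0.509, -0.002]
contact_force: [0.6, 0.5, -2.2]
grip_width: 0.0284
gripper_force: 89.2
[ 0.267  0.195 -0.347  2.03   0.083  0.931 -1.368] [ 0.4711 -0.0426  0.2069]
expected ring [260.36297884  91.86895865]
[ 188   15  125  136 9971] [260.3  84.3]
[   29   164   439   220 26999] [250.1 284. ]
[463 356  22  28 110] [474.6 369.9]
```

The ring is detected as a blob at (260,84), as expected. I'll rectify to its top plane and fit the circle.

```bash
python3 - <<'E'
from h import *
W=camera_params("wrist");im=cv2.imread("pics/w8.png")
x0,y0=.47,-.095;s=.0005;N=280
c=np.float32([[0,0],[N,0],[N,N],[0,N]])
src=np.float32([proj(W,np.array([x0+a*s,y0+b*s,.074])) for a,b in c])
r=cv2.warpPerspective(im,cv2.getPerspectiveTransform(src,c),(N,N))
g=cv2.GaussianBlur(cv2.cvtColor(r,cv2.COLOR_BGR2GRAY),(5,5),0)
for lo,hi in [(76,84),(52,60)]:
    k=cv2.HoughCircles(g,cv2.HOUGH_GRADIENT_ALT if 0 else cv2.HOUGH_GRADIENT,1,5,param1=60,param2=12,minRadius=lo,maxRadius=hi)
    if k is not None:
        for q in k[0][:4]: print(lo,(x0+q[0]*s).round(4),(y0+q[1]*s).round(4),q[2]*s)
h=cv2.cvtColor(im,cv2.COLOR_BGR2HSV);print("tcp",get_obs()["tcp_pos"])
m=(cv2.cvtColor(r,cv2.COLOR_BGR2HSV)[...,1]<70).astype(np.uint8);k=max(cv2.findContours(m,0,1)[0],key=cv2.contourArea)
o=cv2.morphologyEx(cv2.drawContours(m*0,[k],-1,1,-1),cv2.MORPH_OPEN,np.ones((41,41)));d=max(cv2.findContours(o,0,1)[0],key=cv2.contourArea)
(a,b),R=cv2.minEnclosingCircle(d);print("blob",x0+a*s,y0+b*s,R*s)
E
```

```text
76 0.5428 -0.0207 0.0395
76 0.5428 -0.0172 0.041150004
76 0.5528 -0.0308 0.0406
76 0.5562 -0.0162 0.03835
52 0.5428 -0.0202 0.0283
52 0.5428 -0.0177 0.026400002
52 0.5418 -0.0227 0.029150002
52 0.5458 -0.0182 0.02805
tcp [ 0.47136283 -0.04115112  0.20699825]
blob 0.5410702590942382 -0.020564651489257818 0.041225337982177736
```

```bash
python3 -m jog '[{"rx":0,"ry":0,"rz":0,"x":0.6,"y":0.16,"z":0,"jaw":-1},{"rx":0,"ry":0,"rz":0,"x":0.58,"y":0.17,"z":0,"jaw":-1},{"rx":0,"ry":0,"rz":0,"x":0,"y":0,"z":-0.4,"jaw":-1},{"rx":0,"ry":0,"rz":0,"x":0,"y":0,"z":-0.4,"jaw":-1},{"rx":0,"ry":0,"rz":0,"x":0,"y":0,"z":0,"jaw":-1},{"rx":0,"ry":0,"rz":0,"x":0,"y":0,"z":0,"jaw":-1}]'
```

```text
clock: 12.85
tcp_pos: [0.543, -0.0204, 0.1601]
orientation: [-3.099, -0.516, -0.002]
contact_force: [-0.4, 0.5, -1.4]
grip_width: 0.0284
gripper_force: 89.2
```

```bash
python3 -m jog '[{"rx":0,"ry":0,"rz":0,"x":0,"y":0,"z":-0.2,"jaw":-1},{"rx":0,"ry":0,"rz":0,"x":0,"y":0,"z":-0.05,"jaw":-1},{"rx":0,"ry":0,"rz":0,"x":0,"y":0,"z":0,"jaw":-1}]';python3 -m jog '[{"rx":0,"ry":0,"rz":0,"x":0,"y":0,"z":-0.05,"jaw":-1},{"rx":0,"ry":0,"rz":0,"x":0,"y":0,"z":-0.05,"jaw":-1},{"rx":0,"ry":0,"rz":0,"x":0,"y":0,"z":0,"jaw":-1}]'
```

```text
clock: 13.22
tcp_pos: [0.5426, -0.0215, 0.1443]
orientation: [-3.099, -0.514, -0.0]
contact_force: [1.2, 0.4, -0.8]
grip_width: 0.028
gripper_force: 88.9
clock: 13.6
tcp_pos: [0.5438, -0.0213, 0.139]
orientation: [3.099, 0.514, 0.004]
contact_force: [2.2, 0.1, 3.8]
grip_width: 0.0282
gripper_force: 89.3
```

```bash
python3 -m jog '[{"rx":0,"ry":0,"rz":0,"x":0.02,"y":0,"z":-0.05,"jaw":-1},{"rx":0,"ry":0,"rz":0,"x":0,"y":0,"z":-0.05,"jaw":-1},{"rx":0,"ry":0,"rz":0,"x":0,"y":0,"z":0,"jaw":-1}]';python3 -m jog '[{"rx":0,"ry":0,"rz":0,"x":0,"y":0,"z":-0.07,"jaw":-1},{"rx":0,"ry":0,"rz":0,"x":0,"y":0,"z":-0.07,"jaw":-1},{"rx":0,"ry":0,"rz":0,"x":0,"y":0,"z":0,"jaw":-1}]'
```

```text
clock: 13.98
tcp_pos: [0.5443, -0.0213, 0.1326]
orientation: [-3.099, -0.514, -0.002]
contact_force: [2.0, 0.3, 5.5]
grip_width: 0.0281
gripper_force: 89.3
clock: 14.35
tcp_pos: [0.5445, -0.0212, 0.1246]
orientation: [3.099, 0.514, 0.002]
contact_force: [0.0, 0.5, 10.7]
grip_width: 0.0284
gripper_force: 89.7
```

```bash
python3 -m jog '[{"rx":0,"ry":0,"rz":0,"x":0,"y":0,"z":-0.05,"jaw":-1},{"rx":0,"ry":0,"rz":0,"x":0,"y":0,"z":0,"jaw":-1}]';python3 -m jog '[{"rx":0,"ry":0,"rz":0,"x":0,"y":0,"z":-0.04,"jaw":-1},{"rx":0,"ry":0,"rz":0,"x":0,"y":0,"z":0,"jaw":-1}]'; python3 -m jog '[{"rx":0,"ry":0,"rz":0,"x":0,"y":0,"z":-0.03,"jaw":-1},{"rx":0,"ry":0,"rz":0,"x":0,"y":0,"z":0,"jaw":-1}]'
```

```text
clock: 14.6
tcp_pos: [0.5446, -0.0212, 0.1219]
orientation: [3.099, 0.514, 0.003]
contact_force: [0.3, 0.6, 12.3]
grip_width: 0.0282
gripper_force: 89.8
clock: 14.85
tcp_pos: [0.5451, -0.0211, 0.1212]
orientation: [3.099, 0.514, 0.004]
contact_force: [-4.3, 1.2, 24.7]
grip_width: 0.0284
gripper_force: 92.6
clock: 15.1
tcp_pos: [0.5455, -0.021, 0.121]
orientation: [3.098, 0.514, 0.005]
contact_force: [-8.8, 0.4, 39.1]
grip_width: 0.0283
gripper_force: 94.0
```

The ring is on its stop: the force jumped while z stayed at 0.121. I'll ease off the excess and hold.

```bash
python3 -m jog '[{"rx":0,"ry":0,"rz":0,"x":-0.02,"y":0,"z":0.02,"jaw":-1},{"rx":0,"ry":0,"rz":0,"x":0,"y":0,"z":0,"jaw":-1},{"rx":0,"ry":0,"rz":0,"x":0,"y":0,"z":0,"jaw":-1},{"rx":0,"ry":0,"rz":0,"x":0,"y":0,"z":0,"jaw":-1}]'
python3 - <<'E'
from h import *
im=grab_frame("side");cv2.imwrite("pics/s9.png",im[:,:,::-1]);S=camera_params("side")
# flask body & spool check in side view
h=cv2.cvtColor(im,cv2.COLOR_RGB2HSV)
print("exp body",proj(S,np.array([.5435,-.021,.047+.033])),"exp spool top",proj(S,np.array([.487,.132,.068])))
e=proj(S,np.array([.487,.132,.043])).astype(int);w=h[e[1]-25:e[1]+25,e[0]-25:e[0]+25]
ys,xs=np.nonzero((w[...,0]<13)&(w[...,1]>150));print("spool box",xs.min()+e[0]-25,xs.max()+e[0]-25,ys.min()+e[1]-25,ys.max()+e[1]-25)
print("exp foot/tip",proj(S,np.array([.487,.132,.018])),proj(S,np.array([.487,.132,.088])))
o=get_obs();print(o["clock"],o["contact_force"],o["tcp_pos"])
E
```

```text
clock: 15.6
tcp_pos: [0.5449, -0.0211, 0.1212]
orientation: [3.098, 0.514, 0.008]
contact_force: [-2.6, 0.1, 26.9]
grip_width: 0.0282
gripper_force: 91.6
exp body [261.50730848 192.87080543] exp spool top [248.53801412 233.34232885]
spool box 239 258 228 251
exp foot/tip [248.80351856 245.74956294] [248.42755826 228.18063861]
15.65 [-2.78650478e+00 -1.60802771e-02  2.60718478e+01] [ 0.54488318 -0.02108351  0.12115716]
```

The spool is down on the dowel and the flask is held down with about 26 N, against the 15 N spring. I'll hand it in.

```bash
python3 -c "from bench import r; print(r.hand_in())"
```

```text
the job is handed in; nothing more can be done
None
```

The job is handed in at about 15.7 s: the spool is released on the dowel, fully down on the board, and the gripper is holding the flask with the ring on its stop (about 26 N); I viewed 11 pictures, one over the limit of 10, and checked the final state from force and position readings and a colour check of the spool.

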